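Slide a battery pack off charge past its spring catch

TASK

The deep battery pack in the twin charger is charged: with a fingertip press the spring release key behind it fully down and, holding it down, push the pack forward past the catch, then on until it meets the charger's front lip, and let the key spring back up behind it. Push the pack gently with the fingers only, without gripping or lifting it; leave the slim pack locked in its bay with its key unpressed, and do not disturb the other things on the counter.

Things in the scene. Friction and masses are not known exactly. Their poses are not given: they have to be found in the camera images.
- charger: cream twin battery charger fixed to the counter, 210 long (x) x 210 wide (y), origin at the centre of its underside, z up; its front is the -x end. Two parallel channels run along x, centre lines at y = +50 (bay l) and -50 (bay r), floor at z = 30, 71 wide between rails 7.5 high from x = -100 to 55. Behind x = 55 each bay is open and has only its release key. All sizes here in mm
- front_lip (a point): middle of the inner face of the charger's front lip, at its top edge: charger x = -100, y = 0, z = 40. The lip crosses the ends of both channels and is where a pack stops
- hold_down (a point): middle of the charger, top of its grey hold-down lips, charger x = 25, y = 0, z = 40.5. Lips 3 thick on every rail from x = -5 to 55 overhang the channels by 5 each side (61 clear between them, 7.5 above the floor); the catch teeth work underneath them
- pack_deep: the deep one of two brown plastic battery packs, locked home in either bay: 90 long (x) x 56 wide (y) x 32 high, grip ribs on top, 0.36 kg, origin at the centre of its underside. Side runners (6 high, 68 over both) ride under the lips; the catch teeth sit in their notches with 2 of play. Home: origin at charger x = 10, rear end at 55. It slides 65 to the front lip; its rear end is past the teeth after 24
- pack_slim: the slim brown battery pack in the other bay, same plan as the deep one but only 15 high and smooth on top, origin at the centre of its underside; to stay locked at home
- key_l (a point): centre of the top of the release key of bay l, behind the pack; moves with the key. A grey block with dark cross ribs, 38 along the channel (charger x = 59 to 97, 4 behind the locked pack's rear end) x 44 across, top 12 above the channel floor when up, 2 when fully down. Carries the bay's two catch teeth (charger x = 31 to 39), which stand 6 above the floor when up
- key_r (a point): the same for bay r (charger y = -50)
- release_l (a joint): how far the release key of bay l is pressed, m: 0 up, 0.010 at its stop. Its spring pushes up with 1.6 N at the top, 5 N at the stop. From 0.0065 on the teeth are below the floor and the pack can slide over them. Once the pack has slid about 5 mm its own runners keep the teeth down, until its rear end has passed them; then the key, if nothing presses it, springs up
- release_r (a joint): the same for bay r
- pen: tortoiseshell plastic pen, 140 long (x), 12 thick, lying behind the charger; origin under its middle
- stamp_pad: squat black stamp pad case 117 x 72 x 21, origin at the centre of its underside
- key_ring: chrome key ring 36 across with three keys, 7 high, origin at the ring's centre, on the counter
- rubber_stamp: wooden hand stamp, foot 62 x 28, turned handle, 65 high; origin at the centre of its underside
- pocket_calc: cream pocket calculator 135 x 74 x 23, origin at the centre of its underside
- paper_roll: upright spare paper roll, 58 across, 57 high, origin at the centre of its underside
Things that resemble listed ones, but are neither listed nor needed, are in the scene too. Leave any turquoise look-alike of the pack_deep alone. Leave any pink look-alike of the pack_slim alone.

How it is judged (in metres and radians):
On the way, in this order (a step that is already met when the one before it is completed fails the run):
1. the deep pack's release key is held down by the fingers while the pack is still home (x of pack_deep in the frame of charger above 0.006 m and ((y of pack_deep in the frame of charger above 0.02 m and value of joint release_l above 0.0062 m and contact force between the fingers and release_l above 0.5 N) or (y of pack_deep in the frame of charger below -0.02 m and value of joint release_r above 0.0062 m and contact force between the fingers and release_r above 0.5 N))), for 0.05 s.
2. the deep pack slides over the catch with the key down (x of pack_deep in the frame of charger below 0.004 m and ((y of pack_deep in the frame of charger above 0.02 m and value of joint release_l above 0.005 m) or (y of pack_deep in the frame of charger below -0.02 m and value of joint release_r above 0.005 m))), for 0.02 s.
3. the deep pack is at the front lip and its key has sprung up behind it (x of pack_deep in the frame of charger below -0.047 m and value of joint each of release_l, release_r below 0.0015 m), for 0.1 s.
At the end, for the whole second after the job is handed in: the deep pack lies flat in its channel within 8 mm of the front lip, at rest, both release keys are up (within 1.5 mm), and the slim pack is still locked home (all of step 3 and z of pack_deep in the frame of charger between 0.027 and 0.033 m and angle between the x axis of pack_deep and the x axis of charger, either way round below 0.08 rad and angle between pack_deep's own z axis and vertical below 0.06 rad and x of pack_slim in the frame of charger above 0.006 m and linear speed of pack_deep below 0.01 m/s); the robot touches nothing.
It fails at once if the deep pack is lifted or tipped (z of pack_deep in the frame of charger above 0.036 m or angle between pack_deep's own z axis and vertical above 0.15 rad).
It fails at once if the deep pack is gripped or rammed (more than 30 N) (contact force between the fingers and pack_deep above 30 N).
It fails at once if the slim pack's key is pressed ((y of pack_deep in the frame of charger above 0.02 m and value of joint release_r above 0.004 m) or (y of pack_deep in the frame of charger below -0.02 m and value of joint release_l above 0.004 m)).
It fails at once if the slim pack is shifted or lifted (distance of pack_slim from where it was at the start of the episode above 0.006 m).
It fails at once if a bystander is disturbed (moved more than 20 mm) (distance of any of pen, stamp_pad, key_ring, rubber_stamp, pocket_calc, paper_roll from where it was at the start of the episode above 0.02 m).
It also fails if it takes over 37 s, if anything falls off the work surface, if the arm or the gripper's body presses on something with over 40 N, if the wrist force passes 120 N, or if a joint passes its speed limit or range.

ROBOT

A 7-joint arm with a two-finger parallel gripper is mounted at the origin on the work surface. World frame = base frame: x ahead of the robot, y to its left, z up, the work surface at z = 0. Lengths are in mm, angles in rad, forces in N, time in s.
With the tool pointing down it reaches from about 400 to 850 mm from the base axis. Payload 4.4 kg.
Tool frame: the origin (TCP) lies midway between the tips of the shut fingers; the grasp point (between the pads) lies 19 mm behind it; z points along the fingers, y is the line along which they close (so a half turn about z gives the same grasp; the last joint's range is limited). The gripper opens to 94 mm and grips with 3 to 60 N. Pads are 16 mm wide; open, the fingers measure 119 mm over their backs; the gripper's body (75 mm by 177 mm) begins 78 mm behind the grasp point.
Start: joints at [-1.251, 0.628, 0.038, 1.517, -0.027, 0.996, -0.02], TCP at [244.571, 602.249, 177.478] pointing down, gripper open.
Joint ranges: [-3.06, 3.06], [-0.37, 2.12], [-1.25, 1.32], [0.18, 2.47], [-1.1, 4.24], [0.23, 1.98], [-2.94, 2.94]. Speed limits (rad/s): [2.57, 2.57, 3.14, 3.14, 3.14, 3.14, 3.14].

INTERFACE

Orientations are given as a unit quaternion [x, y, z, w].
In Python, from rig import read_state, cams, order gives the robot as it stands.
- The arm moves only by the tool servo_tool, never from a script. Its argument "rows" is one flat list of numbers, 7 for each row, row after row: the turn, a rotation vector about the tool's x, y, z in degrees, then the shift along the tool's x, y, z in m, then the closure, from 0 (fully open) to 1 (shut). In form: [wx, wy, wz, dx, dy, dz, jaw, wx, wy, wz, dx, dy, dz, jaw, ...]. A call has 1 to 12 rows; each row is the pose to reach, as a shift and turn from the pose commanded when the call began, along the tool's axes at that moment; what a row does not reach only later rows make up. A row lasts 1/12 s, in which the tool goes at most 41.7 mm and 7.16 degrees, less where a joint would pass 70% of its speed; a pose out of reach is approached as far as the arm can. A call with a gripper value outside its range is refused whole. The fingers move at their own pace and stop on an object; the grip force is fixed at half the most. Time passes only in rows, so rows that repeat a pose let the fingers close. It gives the time, the measured TCP pose, the force, the opening and the grip force at its end, in the units of the state.
- read_state(): the state, without advancing time (a new reading comes with each control period).
- cams.capture(name): name is "scene" or "top" or "wrist"; returns a dict with "image" (420x560x3 uint8, red, green, blue), "fx", "fy", "cx", "cy" (pixels), "T" (4x4, takes a point from camera to world coordinates); the wrist camera has in their place "hand_eye" (4x4, takes a point from camera to tool coordinates, whose origin is the TCP and whose axes are the flange's). Camera axes: x right, y down, z forward; pixel columns grow to the right and rows downward; lengths in mm; the calibration is good to about 2 mm. A picture is of the moment at which its call begins: read the wrist's pose just before it. There is no depth.
- order.job_done(): hands the job in; it is judged then, once.
The state is a dict: "time_s": time; "qpos": joint angles; "qd": joint speeds; "joint_efforts": joint torques, N m; "tool_pos": TCP position; "tool_rot": TCP orientation; "contact_force": force on the tool from outside, world axes, zero at the start; "wrist_torque": the same for the moment, N m; "width": finger opening in mm; "finger_force": force on a finger pad.
Only numpy, scipy, OpenCV 4.12 (cv2) and the standard library are available. Lean on these libraries where they do the work, as an engineer would, in place of code of your own. Each camera call takes 0.05 s, during which the arm holds its last target. There are 200 camera calls.

## Working session

There is one attempt and no reset: what is moved stays moved. The work goes in short steps, Python scripts to look and compute and a tool call to move; the robot and the scene stay as the last step left them, time stands still between calls to the robot, and variables do not carry over. Pictures are saved under pics/ and viewed, at most 10 in all, crops included, and the job is handed in when it is done.

Besides the shell and the picture viewer there is one more tool, called by a JSON object that holds its "fn" and its "kwargs", one argument or row to a line. servo_tool: Moves the arm, as the interface text tells. Its arguments: {"type":"object","properties":{"rows":{"type":"array"}},"required":["rows"]}

```bash
mkdir -p pics; python3 - <<'E'
from rig import read_state,cams
import cv2,numpy as np
s=read_state();print({k:np.round(s[k],3) for k in s})
for n in("top","scene"):
    c=cams.capture(n);cv2.imwrite(f"pics/{n}0.png",c["image"][:,:,::-1]);print(n,c["fx"],c["fy"],c["cx"],c["cy"],np.round(c["T"],4).tolist())
c=cams.capture("wrist");print(np.round(c["hand_eye"],4).tolist())
E
```

```text
{'time_s': np.float64(0.0), 'qpos': array([-1.251,  0.629,  0.038,  1.518, -0.027,  0.996, -0.02 ]), 'qd': array([-0.001, -0.   , -0.001,  0.001,  0.001, -0.   , -0.   ]), 'joint_efforts': array([ 0.0000e+00, -5.4971e+01,  1.1430e+00, -1.8663e+01, -5.2000e-02,
        2.3000e-02,  0.0000e+00]), 'tool_pos': array([244.299, 601.605, 176.573]), 'tool_rot': array([ 0.192,  0.981, -0.001, -0.   ]), 'contact_force': array([-0.117,  0.397, -0.992]), 'wrist_torque': array([0.059, 0.041, 0.027]), 'finger_force': np.float64(0.0), 'width': np.float64(94.14)}
top 391.60678214540457 391.60678214540457 278.8024263272063 210.16702357819457 [[0.0112, -0.9885, 0.151, 414.8566], [-0.9998, -0.0131, -0.0118, -16.2869], [0.0136, -0.1509, -0.9885, 935.5174], [0.0, 0.0, 0.0, 1.0]]
scene 397.6693870491004 397.6693870491004 282.940600409413 206.13147635610093 [[0.7039, 0.3831, -0.5981, 1116.7322], [0.7102, -0.3639, 0.6027, -600.2435], [0.0133, -0.849, -0.5282, 563.0839], [0.0, 0.0, 0.0, 1.0]]
[[-0.0001, -0.9676, -0.2525, 73.0886], [1.0, 0.0, -0.0005, -0.0278], [0.0005, -0.2525, 0.9676, -207.1969], [0.0, 0.0, 0.0, 1.0]]
```

View pics/top0.png

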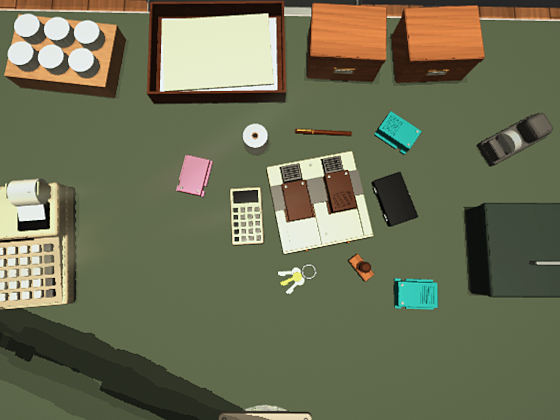

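View pics/scene0.png

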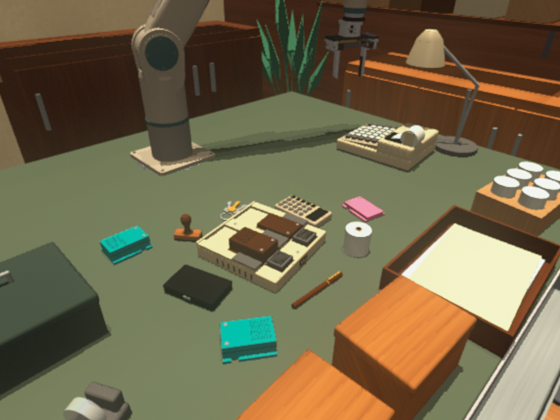

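```bash
python3 - <<'E'
import cv2
i=cv2.imread("pics/top0.png")[142:260,258:382];cv2.imwrite("pics/crop.png",cv2.resize(i,None,fx=5,fy=5,interpolation=cv2.INTER_CUBIC))
E
```

```text
(no output)
```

View pics/crop.png

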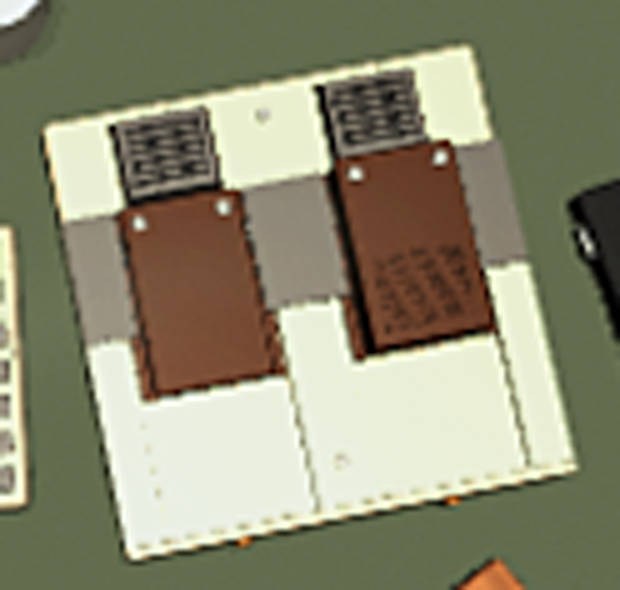

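The right pack at top px (340,190) is brown, ribbed, and shows a tall side wall, so it is the deep pack, in bay r. The left one at (297,200) is smooth and low, so it is the slim pack. The turquoise things at (398,131) and (416,294) and the pink one at (194,175) are look-alikes.

```bash
cat >h.py <<'E'
import numpy as np,cv2
from rig import read_state,cams
from scipy.optimize import least_squares
from scipy.spatial.transform import Rotation as R
def proj(c,T,P):
    q=(np.asarray(P)-T[:3,3])@T[:3,:3]; return np.c_[c["fx"]*q[:,0]/q[:,2]+c["cx"],c["fy"]*q[:,1]/q[:,2]+c["cy"]]
def w(p,P):
    P=np.asarray(P,float);a=p[2];return np.c_[p[0]+np.cos(a)*P[:,0]-np.sin(a)*P[:,1],p[1]+np.sin(a)*P[:,0]+np.cos(a)*P[:,1],P[:,2]]
def fit(c,T,P,uv,p0):
    return least_squares(lambda p:(proj(c,T,w(p,P))-uv).ravel(),p0,loss="soft_l1")
def plan(p,C,ps=None):
    """tool-axis shift and wz to reach charger point C, tool x along charger -x"""
    s=read_state();Rt=R.from_quat(s["tool_rot"]);t=w(p,[C])[0]
    G=R.from_matrix(np.c_[[-np.cos(p[2]),-np.sin(p[2]),0],[-np.sin(p[2]),np.cos(p[2]),0],[0,0,-1]])
    d=Rt.inv().apply(t-s["tool_pos"]);rv=np.degrees((Rt.inv()*G).as_rotvec())
    print("target",t.round(1),"shift mm",d.round(1),"rotvec",rv.round(2))
E
python3 - <<'E'
from h import *
c=cams.capture("top")
D=[((335,160),(55,-22,62)),((455,142),(55,-78,62)),((372,355),(-35,-22,62)),((494,330),(-35,-78,62)),
((320,88),(97,-28,42)),((412,70),(97,-72,42)),((112,127),(97,72,42)),((210,108),(97,28,42)),
((88,343),(-5,105,40.5)),((65,220),(55,105,40.5)),((500,142),(55,-105,40.5)),((527,260),(-5,-105,40.5)),
((577,468),(-105,-105,40)),((130,558),(-105,105,40))]
uv=np.array([d[0] for d in D],float);uv=np.array([258,142])+(uv+.5)/5-.5
P=[d[1] for d in D];r=fit(c,c["T"],P,uv,[480,-90,.2]);print(r.x.round(3));print(r.fun.reshape(-1,2).round(1).tolist())
np.save("p.npy",r.x)
plan(r.x,(76,-50,90))
E
```

```text
[ 575.417 -119.825  -12.363]
[[-0.2, 0.3], [-0.4, -0.5], [0.7, -0.5], [0.4, -0.1], [0.5, -0.7], [0.3, -0.5], [0.5, -0.8], [-0.8, -0.4], [-0.3, 0.9], [-0.5, 0.5], [0.0, -0.3], [0.3, 0.7], [-0.1, 1.1], [-0.4, 0.6]]
target [ 659.9 -153.5   90. ] shift mm [-669.2 -543.4   87.5] rotvec [-6.000e-02 -2.000e-02 -3.374e+01]
```

{"fn": "servo_tool", "kwargs": {
  "rows": [0,0,-34,-0.669,-0.543,0.03,1,0,0,-34,-0.669,-0.543,0.03,1,0,0,-34,-0.669,-0.543,0.03,1,0,0,-34,-0.669,-0.543,0.03,1,0,0,-34,-0.669,-0.543,0.03,1,0,0,-34,-0.669,-0.543,0.03,1,0,0,-34,-0.669,-0.543,0.03,1,0,0,-34,-0.669,-0.543,0.03,1,0,0,-34,-0.669,-0.543,0.03,1,0,0,-34,-0.669,-0.543,0.03,1,0,0,-34,-0.669,-0.543,0.03,1,0,0,-34,-0.669,-0.543,0.03,1]
}}

```text
time_s: 1.2
tool_pos: [486.2, 162.5, 160.1]
tool_rot: [-0.104, 0.995, 0.0, 0.0]
contact_force: [-0.4, 1.4, -0.7]
width: 17.4
finger_force: 0.0
```

```bash
python3 -c "
from h import *
plan(np.load('p.npy'),(76,-50,140));s=read_state();print(s['tool_pos'],s['tool_rot'])"
```

```text
target [ 659.9 -153.5  140. ] shift mm [-104.9 -345.    20.1] rotvec [0.   0.01 0.27]
[486.16536263 162.5256085  160.11159224] [-1.03648070e-01  9.94614029e-01  2.86448805e-05  9.93942520e-05]
```

{"fn": "servo_tool", "kwargs": {
  "rows": [0,0,0.3,-0.1,-0.335,0.02,1,0,0,0.3,-0.1,-0.335,0.02,1,0,0,0.3,-0.1,-0.335,0.02,1,0,0,0.3,-0.1,-0.335,0.02,1,0,0,0.3,-0.1,-0.335,0.02,1,0,0,0.3,-0.1,-0.335,0.02,1,0,0,0.3,-0.1,-0.335,0.02,1,0,0,0.3,-0.1,-0.335,0.02,1,0,0,0.3,-0.1,-0.335,0.02,1,0,0,0.3,-0.1,-0.335,0.02,1,0,0,0.3,-0.1,-0.335,0.02,1]
}}

```text
time_s: 2.12
tool_pos: [652.0, -143.6, 139.2]
tool_rot: [-0.1, 0.995, 0.0, -0.001]
contact_force: [-0.3, 1.1, -0.9]
width: 0.2
finger_force: 0.0
```

```bash
python3 -c "
from h import *
p=np.load('p.npy')
plan(p,(76,-50,140));s=read_state();print(s['tool_pos'],s['tool_rot'],s['contact_force'])
c=cams.capture('wrist');i=c['image'][:,:,::-1].copy()
T=np.eye(4);T[:3,:3]=R.from_quat(s['tool_rot']).as_matrix();T[:3,3]=s['tool_pos'];T=T@c['hand_eye']
P=[(55,-22,62),(55,-78,62),(97,-28,42),(97,-72,42),(59,-28,42),(59,-72,42),(-35,-22,62),(-35,-78,62),(97,28,42),(97,72,42),(76,-50,42),(55,105,40.5),(-5,105,40.5)]
for u in proj(c,T,w(p,P)): cv2.drawMarker(i,tuple(int(round(v)) for v in u),(0,255,0),0,9)
cv2.imwrite('pics/w1.png',i)"
```

```text
target [ 659.9 -153.5  140. ] shift mm [ -5.8 -11.2  -0.8] rotvec [ 0.04 -0.06 -0.17]
[ 651.97955838 -143.62526597  139.24608682] [-9.98638631e-02  9.95000897e-01  3.10831064e-04 -5.71697726e-04] [-0.30528709  1.07521936 -0.92400629]
```

View pics/w1.png

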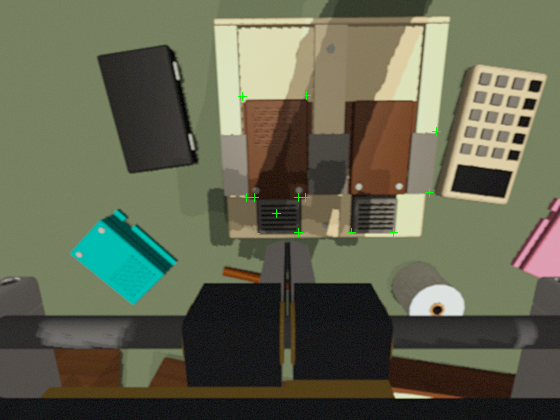

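The overlay agrees with the charger within about 2 mm: deep key at (277,216), slim key at (375,214), fingertips at (288,250). Next I centre over the deep key and descend to just above it.

{"fn": "servo_tool", "kwargs": {
  "rows": [0,0,0,-0.006,-0.011,0,1,0,0,0,-0.006,-0.011,0.04,1,0,0,0,-0.006,-0.011,0.075,1,0,0,0,-0.006,-0.011,0.09,1,0,0,0,-0.006,-0.011,0.09,1,0,0,0,-0.006,-0.011,0.09,1]
}}

```text
time_s: 2.67
tool_pos: [660.0, -149.9, 49.9]
tool_rot: [-0.102, 0.995, 0.001, -0.001]
contact_force: [-0.3, 0.8, 0.5]
width: 0.6
finger_force: 0.0
```

```bash
python3 -c "
from h import *
p=np.load('p.npy')
plan(p,(75,-50,33));s=read_state();print(s['contact_force'])
c=cams.capture('wrist');i=c['image'][150:330,180:400,::-1].copy()
cv2.imwrite('pics/w2.png',cv2.resize(i,None,fx=3,fy=3))"
```

```text
target [ 659.  -153.7   33. ] shift mm [ 1.8 -3.5 16.9] rotvec [ 0.09 -0.07  0.11]
[-0.27325578  0.76104501  0.51146175]
```

View pics/w2.png

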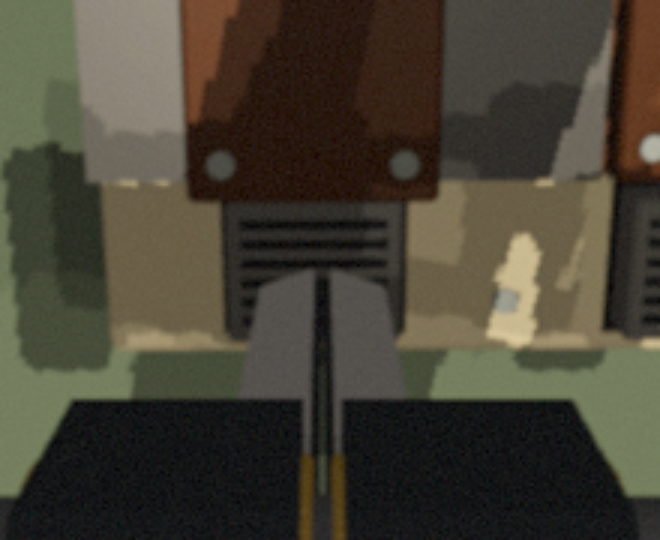

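The tips are above the deep key and about 2 mm off centre. Pressing now.

{"fn": "servo_tool", "kwargs": {
  "rows": [0,0,0,0.002,-0.003,0.004,1,0,0,0,0.002,-0.003,0.008,1,0,0,0,0.002,-0.003,0.012,1,0,0,0,0.002,-0.003,0.016,1,0,0,0,0.002,-0.003,0.018,1,0,0,0,0.002,-0.003,0.018,1,0,0,0,0.002,-0.003,0.018,1]
}}

```text
time_s: 3.3
tool_pos: [659.1, -155.5, 31.9]
tool_rot: [-0.101, 0.995, 0.0, -0.0]
contact_force: [-0.0, -0.3, 0.3]
width: 0.4
finger_force: 0.0
```

```bash
python3 -c "
from h import *
p=np.load('p.npy')
plan(p,(63,-50,33));s=read_state();print(s['tool_pos'],s['contact_force'])"
```

```text
target [ 647.2 -156.1   33. ] shift mm [11.7  1.8 -1.1] rotvec [ 0.01 -0.02 -0.04]
[ 659.06133676 -155.53979509   31.85085264] [-0.03812416 -0.25243458  0.25337854]
```

```bash
python3 -c "
from h import *
for k in range(3):
  c=cams.capture('wrist');s=read_state();print(s['tool_pos'].round(1),s['contact_force'].round(2))
i=c['image'][150:330,180:400,::-1].copy()
cv2.imwrite('pics/w3.png',cv2.resize(i,None,fx=3,fy=3))"
```

```text
[ 659.2 -155.6   32.1] [ 0.04  0.26 -1.09]
[ 659.3 -155.6   32.1] [ 0.04  1.35 -0.66]
[ 659.3 -155.6   32.2] [-0.02  0.29 -0.19]
```

View pics/w3.png

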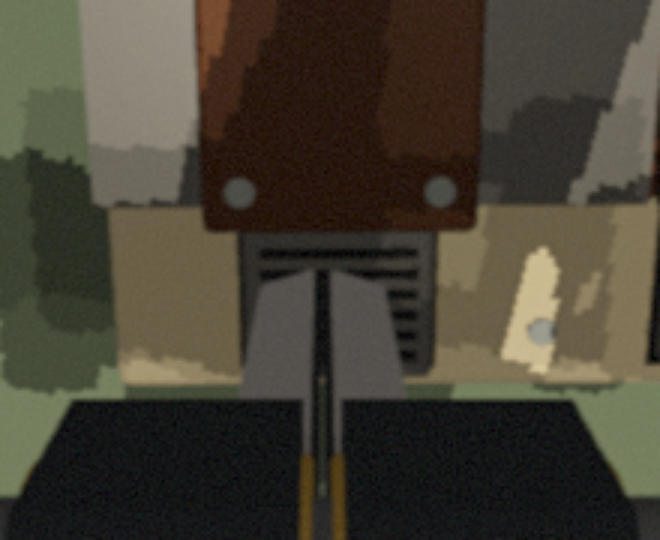

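The force is still nil, so I'll check the key height by projection before pressing further.

```bash
python3 -c "
from h import *
p=np.load('p.npy')
c=cams.capture('wrist');s=read_state()
T=np.eye(4);T[:3,:3]=R.from_quat(s['tool_rot']).as_matrix();T[:3,3]=s['tool_pos'];T=T@c['hand_eye']
print(c['fx'],c['cx'],c['cy'])
f=lambda P:((proj(c,T,w(p,P))-[180,150])*3).round().tolist()
for z in (42,32): print(z,f([(97,-28,z),(97,-72,z)]))
print('pack rear top',f([(55,-22,62),(55,-78,62)]),'slim key l edge',f([(97,28,42),(97,28,32),(97,28,42)]))
print('deck rear',f([(105,-80,30),(105,-20,30),(105,-80,40)]))
t=T[:3,3]; print('cam',t, 'tip',((proj(c,T,[s['tool_pos']])-[180,150])*3))
"
```

```text
306.44703523481155 286.9946308887027 213.29387117091028
42 [[424.0, 370.0], [236.0, 371.0]]
32 [[420.0, 352.0], [240.0, 352.0]]
pack rear top [[470.0, 223.0], [192.0, 223.0]] slim key l edge [[664.0, 370.0], [649.0, 352.0], [664.0, 370.0]]
deck rear [[209.0, 379.0], [450.0, 379.0], [204.0, 398.0]]
cam [ 587.6734174  -170.33314136  239.41516964] tip [[321.62322045 267.54643389]]
```

Image rows and widths say the key is still up, so the tip isn't touching yet. I'll recentre in y (+3.5 mm) and creep down, watching the force.

{"fn": "servo_tool", "kwargs": {
  "rows": [0,0,0,0,0.0035,0,1,0,0,0,0,0.0035,0.002,1,0,0,0,0,0.0035,0.003,1,0,0,0,0,0.0035,0.003,1]
}}

```text
time_s: 3.83
tool_pos: [658.2, -152.0, 28.7]
tool_rot: [-0.101, 0.995, 0.0, -0.0]
contact_force: [-0.6, 0.1, 0.3]
width: 0.8
finger_force: 0.0
```

{"fn": "servo_tool", "kwargs": {
  "rows": [0,0,0,0,0,0.001,1,0,0,0,0,0,0.002,1,0,0,0,0,0,0.003,1,0,0,0,0,0,0.003,1]
}}

```text
time_s: 4.17
tool_pos: [658.3, -152.2, 25.8]
tool_rot: [-0.101, 0.995, 0.0, -0.0]
contact_force: [0.6, 0.5, -0.3]
width: 0.6
finger_force: 0.0
```

```bash
python3 -c "
from h import *
c=cams.capture('scene');i=c['image'][150:300,180:360,::-1]
d=cams.capture('wrist')['image'][150:330,180:400,::-1]
a=cv2.resize(i,(480,400),interpolation=cv2.INTER_CUBIC)
b=cv2.resize(d,(320,400));s=read_state();p=np.load('p.npy')
print(s['tool_pos'],(proj(c,c['T'],[s['tool_pos']])-[180,150])*480/180, (proj(c,c['T'],w(p,[(97,-28,42),(97,-72,42),(59,-72,42)]))-[180,150])*480/180)
cv2.imwrite('pics/w4.png',np.hstack([a,b]))"
```

```text
[ 658.35658397 -152.21759866   25.95560345] [[259.61856028 300.03122345]] [[298.2940146  280.5237398 ]
 [266.62891923 311.22644373]
 [225.37606192 292.68802589]]
```

View pics/w4.png

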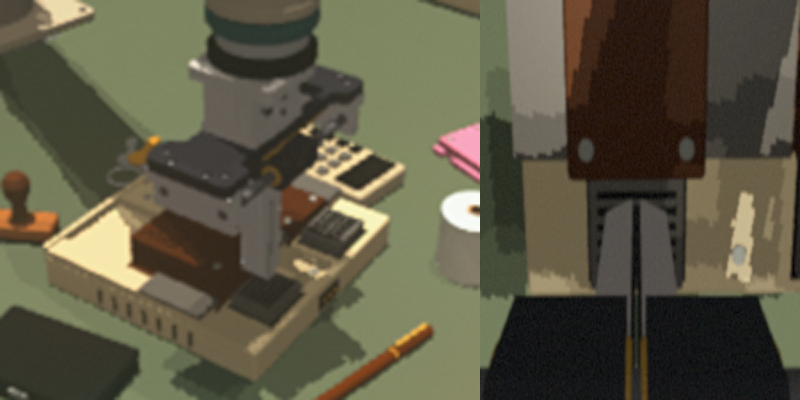

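The scene view shows the fingertip (262,278) still just above the key (265,295), about 15 mm higher than the TCP calibration says. I'll keep creeping down until there is a force.

{"fn": "servo_tool", "kwargs": {
  "rows": [0,0,0,0,0,0.001,1,0,0,0,0,0,0.002,1,0,0,0,0,0,0.003,1,0,0,0,0,0,0.003,1]
}}

```text
time_s: 4.6
tool_pos: [658.3, -152.1, 22.8]
tool_rot: [-0.101, 0.995, 0.0, -0.0]
contact_force: [-0.4, -0.3, 0.8]
width: 0.8
finger_force: 0.0
```

{"fn": "servo_tool", "kwargs": {
  "rows": [0,0,0,0,0,0.001,1,0,0,0,0,0,0.002,1,0,0,0,0,0,0.003,1,0,0,0,0,0,0.003,1]
}}

```text
time_s: 4.93
tool_pos: [658.2, -152.2, 19.8]
tool_rot: [-0.101, 0.995, 0.0, -0.0]
contact_force: [-0.0, 0.5, 0.1]
width: 0.4
finger_force: 0.0
```

{"fn": "servo_tool", "kwargs": {
  "rows": [0,0,0,0,0,0.001,1,0,0,0,0,0,0.002,1,0,0,0,0,0,0.003,1,0,0,0,0,0,0.003,1]
}}

```text
time_s: 5.27
tool_pos: [658.2, -152.2, 16.8]
tool_rot: [-0.101, 0.995, 0.0, -0.0]
contact_force: [0.1, -0.1, -0.4]
width: 0.7
finger_force: 0.0
```

```bash
python3 -c "
from h import *
F=[]
for k in range(6):
  c=cams.capture('scene');F.append(read_state()['contact_force'])
print(np.mean(F,0),np.std(F,0),read_state()['wrist_torque'],read_state()['tool_pos'])
i=c['image'][150:300,180:360,::-1]
d=cams.capture('wrist')['image'][150:330,180:400,::-1]
a=cv2.resize(i,(480,400),interpolation=cv2.INTER_CUBIC)
b=cv2.resize(d,(320,400))
cv2.imwrite('pics/w5.png',np.hstack([a,b]))"
```

```text
[-0.15813839  0.53352059  0.31441329] [0.41114673 0.40796876 0.6843801 ] [ 0.0616439  -0.00401523  0.00288848] [ 658.53105449 -152.20002615   17.11393331]
```

View pics/w5.png

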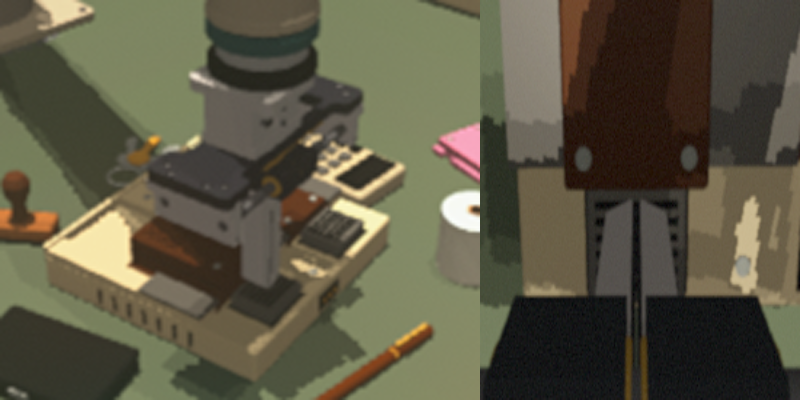

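{"fn": "servo_tool", "kwargs": {
  "rows": [0,0,0,0,0,0.001,1,0,0,0,0,0,0.002,1,0,0,0,0,0,0.003,1,0,0,0,0,0,0.003,1]
}}

```text
time_s: 5.95
tool_pos: [658.5, -152.2, 14.0]
tool_rot: [-0.101, 0.995, 0.0, -0.0]
contact_force: [0.1, 0.1, 0.7]
width: 0.4
finger_force: 0.7
```

{"fn": "servo_tool", "kwargs": {
  "rows": [0,0,0,0,0,0.001,1,0,0,0,0,0,0.002,1,0,0,0,0,0,0.003,1,0,0,0,0,0,0.003,1]
}}

```text
time_s: 6.28
tool_pos: [658.5, -152.2, 11.0]
tool_rot: [-0.101, 0.995, -0.0, 0.0]
contact_force: [-0.7, 0.3, 1.9]
width: 0.4
finger_force: 1.2
```

Contact: force is appearing now. Continuing to the stop.

{"fn": "servo_tool", "kwargs": {
  "rows": [0,0,0,0,0,0.001,1,0,0,0,0,0,0.002,1,0,0,0,0,0,0.003,1,0,0,0,0,0,0.003,1]
}}

```text
time_s: 6.62
tool_pos: [658.5, -152.2, 8.0]
tool_rot: [-0.101, 0.995, 0.0, 0.0]
contact_force: [-0.6, 0.2, 3.8]
width: 0.4
finger_force: 1.7
```

{"fn": "servo_tool", "kwargs": {
  "rows": [0,0,0,0,0,0.001,1,0,0,0,0,0,0.002,1,0,0,0,0,0,0.002,1,0,0,0,0,0,0.002,1]
}}

```text
time_s: 6.95
tool_pos: [658.5, -152.2, 6.1]
tool_rot: [-0.101, 0.995, -0.0, 0.0]
contact_force: [-0.9, 0.2, 4.0]
width: 0.8
finger_force: 2.0
```

{"fn": "servo_tool", "kwargs": {
  "rows": [0,0,0,0,0,0.001,1,0,0,0,0,0,0.002,1,0,0,0,0,0,0.0025,1,0,0,0,0,0,0.0025,1]
}}

```text
time_s: 7.28
tool_pos: [658.5, -152.2, 4.3]
tool_rot: [-0.101, 0.995, -0.0, 0.0]
contact_force: [-2.7, 1.2, 8.9]
width: 0.6
finger_force: 4.3
```

```bash
python3 -c "
from h import *
F=[];p=np.load('p.npy')
for k in range(4):
  c=cams.capture('scene');F.append(read_state()['contact_force'])
print(np.mean(F,0))
i=c['image'][150:300,180:360,::-1]
d=cams.capture('wrist')['image'][150:330,180:400,::-1]
a=cv2.resize(i,(480,400),interpolation=cv2.INTER_CUBIC)
b=cv2.resize(d,(320,400))
plan(p,(63,-50,5))
cv2.imwrite('pics/w6.png',np.hstack([a,b]))"
```

```text
[-2.05616541  0.93121879  8.2169858 ]
target [ 647.2 -156.1    5. ] shift mm [11.9 -1.6 -0.7] rotvec [-0.01  0.01 -0.04]
```

View pics/w6.png

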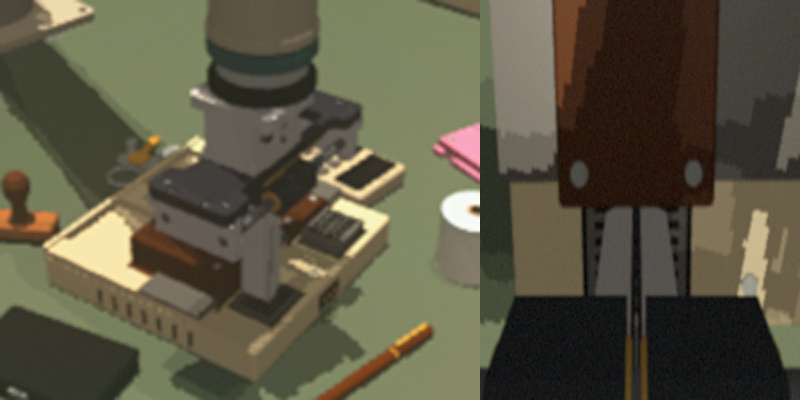

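The key is at its stop (8 N) and the fingers are centred on the pack (635 vs 635 px). Now I slide forward with the key held.

{"fn": "servo_tool", "kwargs": {
  "rows": [0,0,0,0.001,0,-0.0005,1,0,0,0,0.003,0,-0.0005,1,0,0,0,0.005,0,-0.0005,1,0,0,0,0.007,0,-0.0005,1,0,0,0,0.009,0,-0.0005,1,0,0,0,0.009,0,-0.0005,1]
}}

```text
time_s: 8.03
tool_pos: [650.5, -153.9, 4.4]
tool_rot: [-0.101, 0.995, -0.0, 0.001]
contact_force: [4.2, 1.6, 5.6]
width: 0.5
finger_force: 2.8
```

```bash
cat >>h.py <<'E'
def rear(name="top"):
    """charger-frame extents of brown pixels in bay r at z=62 plane"""
    p=np.load('p.npy');c=cams.capture('top');h=cv2.cvtColor(c['image'],cv2.COLOR_RGB2HSV).astype(int)
    xs=np.arange(-100,100,1.);out=[]
    for y in(-60,-40):
        uv=proj(c,c['T'],w(p,[(x,y,62) for x in xs])).astype(np.float32)
        px=cv2.remap(c['image'],uv[None,:,0].copy(),uv[None,:,1].copy(),cv2.INTER_LINEAR)[0].astype(int)
        out.append(xs[(px[:,0]>px[:,2]+25)&(px[:,0]<150)])
    print([ (o.min(),o.max()) if len(o) else None for o in out])
E
python3 -c "
from h import *
rear();print(read_state()['contact_force'])"
```

```text
[(np.float64(-70.0), np.float64(-1.0)), (np.float64(-100.0), np.float64(98.0))]
[2.54720365 1.74046059 4.81400284]
```

{"fn": "servo_tool", "kwargs": {
  "rows": [0,0,0,0.002,0,0,1,0,0,0,0.004,0,0,1,0,0,0,0.006,0,0,1,0,0,0,0.008,0,0,1,0,0,0,0.008,0,0,1]
}}

```text
time_s: 8.5
tool_pos: [642.8, -155.5, 4.4]
tool_rot: [-0.101, 0.995, -0.0, 0.001]
contact_force: [4.9, 1.5, 5.4]
width: 0.4
finger_force: 2.9
```

{"fn": "servo_tool", "kwargs": {
  "rows": [0,0,0,0.002,0,0,1,0,0,0,0.004,0,0,1,0,0,0,0.006,0,0,1,0,0,0,0.006,0,0,1]
}}

```text
time_s: 8.83
tool_pos: [635.8, -156.9, 4.1]
tool_rot: [-0.101, 0.995, -0.0, -0.0]
contact_force: [2.0, 0.4, 1.1]
width: 0.2
finger_force: 1.2
```

```bash
cat >>h.py <<'E'
def wrear():
    p=np.load('p.npy');s=read_state();c=cams.capture('wrist')
    T=np.eye(4);T[:3,:3]=R.from_quat(s['tool_rot']).as_matrix();T[:3,3]=s['tool_pos'];T=T@c['hand_eye']
    xs=np.arange(70,-60,-2.)
    for y in(-65,-35,35,65):
        z=62 if y<0 else 45
        uv=proj(c,T,w(p,[(x,y+2,z) for x in xs])).astype(np.float32)
        px=cv2.remap(c['image'],uv[None,:,0].copy(),uv[None,:,1].copy(),cv2.INTER_LINEAR)[0].astype(int)
        b=(px[:,0]>1.6*px[:,2])&(px.max(1)>0)
        print(y,''.join('B' if v else '.' for v in b),'first brown x',xs[b].max() if b.any() else None)
    print(s['time_s'],s['tool_pos'].round(1),s['contact_force'].round(1))
    return c
E
python3 -c "
from h import *
wrear()"
```

```text
-65 ...............BBBBBBBBBBBBBBBBBBBBBBBBBBBBBBBBBBBBBBBBBBBB...... first brown x 40.0
-35 ...............BBBBBBBBBBBBBBBBBBBBBBBBBBBBBBBBBBBBBBBBBBBB...... first brown x 40.0
35 ........BBBBBBBBBBBBBBBBBBBBBBBBBBBBBBBBBBBBBBBBBBBB............. first brown x 54.0
65 ........BBBBBBBBBBBBBBBBBBBBBBBBBBBBBBBBBBBBBBBBBBBB............. first brown x 54.0
8.8333 [ 635.8 -156.9    4.1] [2.  0.4 1.1]
```

The pack has advanced about 15 mm and the slim pack is still home. Pushing on, with the tip raised slightly off the floor.

{"fn": "servo_tool", "kwargs": {
  "rows": [0,0,0,0.003,0,0,1,0,0,0,0.006,0,-0.001,1,0,0,0,0.009,0,-0.002,1,0,0,0,0.012,0,-0.004,1,0,0,0,0.015,0,-0.004,1,0,0,0,0.018,0,-0.004,1,0,0,0,0.021,0,-0.004,1,0,0,0,0.024,0,-0.004,1,0,0,0,0.027,0,-0.004,1,0,0,0,0.027,0,-0.004,1]
}}

```text
time_s: 9.72
tool_pos: [608.3, -162.6, 8.0]
tool_rot: [-0.101, 0.995, 0.0, -0.001]
contact_force: [-0.0, 0.3, 0.1]
width: 1.0
finger_force: 0.0
```

```bash
python3 -c "
from h import *
wrear()"
```

```text
-65 .............................BBBBBBBBBBBBBBBBBBBBBBBBBBBBBBBBBBBB first brown x 12.0
-35 .............................BBBBBBBBBBBBBBBBBBBBBBBBBBBBBBBBBBBB first brown x 12.0
35 ........BBBBBBBBBBBBBBBBBBBBBBBBBBBBBBBBBBBBBBBBBBBBB............ first brown x 54.0
65 ........BBBBBBBBBBBBBBBBBBBBBBBBBBBBBBBBBBBBBBBBBBBBB............ first brown x 54.0
9.7167 [ 608.3 -162.6    8. ] [-0.   0.3  0.1]
```

{"fn": "servo_tool", "kwargs": {
  "rows": [0,0,0,0.003,0,0,1,0,0,0,0.006,0,0,1,0,0,0,0.009,0,0,1,0,0,0,0.012,0,0,1,0,0,0,0.015,0,0,1,0,0,0,0.017,0,0,1,0,0,0,0.017,0,0,1]
}}

```text
time_s: 10.35
tool_pos: [592.0, -165.9, 8.1]
tool_rot: [-0.101, 0.995, 0.0, -0.0]
contact_force: [1.2, -0.2, -0.0]
width: 0.6
finger_force: 0.1
```

{"fn": "servo_tool", "kwargs": {
  "rows": [0,0,0,0.001,0,0,1,0,0,0,0.002,0,0,1,0,0,0,0.003,0,0,1,0,0,0,0.003,0,0,1]
}}

```text
time_s: 10.68
tool_pos: [589.8, -166.3, 8.1]
tool_rot: [-0.101, 0.995, 0.0, 0.0]
contact_force: [0.1, -0.1, -0.4]
width: 0.3
finger_force: 0.6
```

```bash
python3 -c "
from h import *
wrear()"
```

```text
-65 ......................................BBBBBBBBBBBBBBBBBBBBBBBBBBB first brown x -6.0
-35 ......................................BBBBBBBBBBBBBBBBBBBBBBBBBBB first brown x -6.0
35 ..............BBBBBBBBBBBBBBBBBBBBBBBBBBBBBBBBBBBBBBB............ first brown x 42.0
65 ..............BBBBBBBBBBBBBBBBBBBBBBBBBBBBBBBBBBBBBBB............ first brown x 42.0
10.6833 [ 589.8 -166.3    8.1] [ 0.1 -0.1 -0.4]
```

{"fn": "servo_tool", "kwargs": {
  "rows": [0,0,0,0.001,0,0,1,0,0,0,0.002,0,0,1,0,0,0,0.002,0,0,1]
}}

```text
time_s: 10.98
tool_pos: [587.8, -166.7, 8.1]
tool_rot: [-0.101, 0.995, 0.0, -0.0]
contact_force: [1.7, 0.6, -0.2]
width: 0.2
finger_force: 0.7
```

{"fn": "servo_tool", "kwargs": {
  "rows": [0,0,0,0.001,0,0,1,0,0,0,0.0015,0,0,1,0,0,0,0.0015,0,0,1]
}}

```text
time_s: 11.23
tool_pos: [587.0, -166.7, 8.2]
tool_rot: [-0.101, 0.995, 0.0, 0.001]
contact_force: [3.1, -0.1, -0.7]
width: 0.1
finger_force: 1.5
```

{"fn": "servo_tool", "kwargs": {
  "rows": [0,0,0,0.001,0,0,1,0,0,0,0.001,0,0,1,0,0,0,0.001,0,0,1]
}}

```text
time_s: 11.48
tool_pos: [587.0, -166.6, 8.4]
tool_rot: [-0.101, 0.995, 0.0, 0.001]
contact_force: [4.6, 1.4, -0.8]
width: 0.5
finger_force: 2.5
```

```bash
python3 -c "
from h import *
wrear()"
```

```text
-65 ........................................BBBBBBBBBBBBBBBBBBBBBBBBB first brown x -10.0
-35 ........................................BBBBBBBBBBBBBBBBBBBBBBBBB first brown x -10.0
35 ................BBBBBBBBBBBBBBBBBBBBBBBBBBBBBBBBBBBBB............ first brown x 38.0
65 ................BBBBBBBBBBBBBBBBBBBBBBBBBBBBBBBBBBBBB............ first brown x 38.0
11.4833 [ 587.  -166.6    8.4] [ 4.6  1.4 -0.8]
```

The pack is firmly stopped at the lip, with its rear at -10 as expected. I back off 5 mm, rise clear, and move aside so the keys can be seen.

{"fn": "servo_tool", "kwargs": {
  "rows": [0,0,0,-0.003,0,0,1,0,0,0,-0.006,0,0,1,0,0,0,-0.006,0,-0.03,1,0,0,0,-0.006,0,-0.07,1,0,0,0,-0.006,0,-0.11,1,0,0,0,-0.006,0,-0.15,1,0,0,0,-0.006,0.04,-0.17,1,0,0,0,-0.006,0.08,-0.17,1,0,0,0,-0.006,0.12,-0.17,1,0,0,0,-0.006,0.16,-0.17,1,0,0,0,-0.006,0.2,-0.17,1,0,0,0,-0.006,0.24,-0.17,1]
}}

```text
time_s: 12.53
tool_pos: [541.2, 69.7, 177.9]
tool_rot: [-0.1, 0.995, -0.001, -0.001]
contact_force: [0.8, -0.1, -0.0]
width: 0.5
finger_force: 0.0
```

```bash
python3 -c "
from h import *
c=cams.capture('scene');i=c['image'][170:320,180:360,::-1]
d=cams.capture('top')['image'][120:290,220:390,::-1]
cv2.imwrite('pics/w7.png',np.hstack([cv2.resize(i,(400,333),interpolation=2),cv2.resize(d,(333,333),interpolation=2)]));s=read_state();print(s['tool_pos'],s['contact_force'])"
```

```text
[540.12217735  77.29025631 177.97173253] [ 0.51124313 -0.75154789  0.48231725]
```

View pics/w7.png

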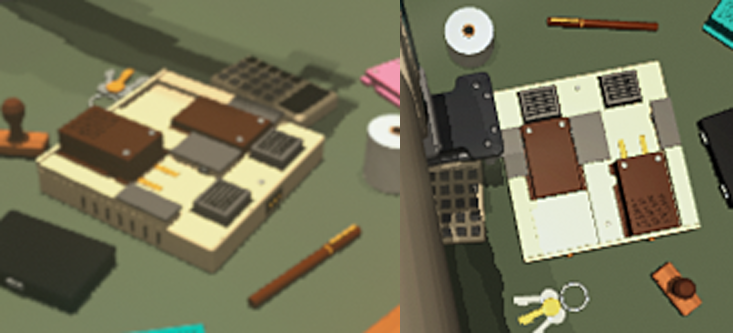

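The deep pack sits at the front lip (top crop 650,195) and both keys are up (540,103 and 620,88). The slim pack is home (553,155), and the other things are untouched.

```bash
python3 -c "
from rig import order
print(order.job_done())"
```

```text
the job is handed in; nothing more can be done
None
```

The deep pack was released and pushed to the front lip, its key has sprung back up behind it, the slim pack is still home, and the job is handed in; the hand-in returned no verdict.

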